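# Find the heaviest bead tin in the shaker carrier

## Task

Lift the three-armed retainer up off the carrier's pin and lay it flat in the middle of the blue pad. Then lift the tins one after another out of their pockets to feel which is the heaviest, standing the lighter ones back upright in pockets of the carrier. Finish holding the heaviest tin up in the gripper, upright and still, with its bottom well above the lids of the others; never tip a tin over, and leave the other things on the bench where they are.

Things in the scene. Friction and masses are not known exactly. Their poses are not given: they have to be found in the camera images.
- retainer: 0.16 kg hold-down: upright black hub (tube, outer diameter 34, bore 18, height 46 mm), at its foot three aluminium arms 6 mm thick, 16 wide, reaching 80 mm from the axis, 120 degrees apart. Origin: centre of the underside, z up, x along one arm. Starts over the carrier's pin, resting on the shoulder, an arm 3 mm above each tin's lid. 55 mm straight up clears the pin
- carrier: round shaker carrier, red disc of diameter 230 mm, 16 mm thick, fixed to the bench, copper deck. Origin: centre of the underside, z up. On its axis a post of diameter 28 mm rises to a shoulder 104 mm above the underside, and from there a pin of diameter 12 mm to 156 mm
- pocket_1 (a point): centre of a pocket's floor, on the carrier's deck 16 mm above the bench, 72 mm from the carrier's axis. The pocket is a copper rim 14 mm high, inner diameter 60 mm, outer 68 mm; the three are 120 degrees apart
- pocket_2 (a point): centre of a pocket's floor, on the carrier's deck 16 mm above the bench, 72 mm from the carrier's axis. The pocket is a copper rim 14 mm high, inner diameter 60 mm, outer 68 mm; the three are 120 degrees apart
- pocket_3 (a point): centre of a pocket's floor, on the carrier's deck 16 mm above the bench, 72 mm from the carrier's axis. The pocket is a copper rim 14 mm high, inner diameter 60 mm, outer 68 mm; the three are 120 degrees apart
- tin_a: one of three identical-looking closed tins: upright cylinder, aluminium with a flush white lid, diameter 48 mm, height 85 mm. Origin: centre of the underside, z up. Each starts in its own pocket, shuffled. Weight unseen: under 1 kg each, one at least 0.2 kg heavier than each of the other two
- tin_b: one of three identical-looking closed tins: upright cylinder, aluminium with a flush white lid, diameter 48 mm, height 85 mm. Origin: centre of the underside, z up. Each starts in its own pocket, shuffled. Weight unseen: under 1 kg each, one at least 0.2 kg heavier than each of the other two
- tin_c: one of three identical-looking closed tins: upright cylinder, aluminium with a flush white lid, diameter 48 mm, height 85 mm. Origin: centre of the underside, z up. Each starts in its own pocket, shuffled. Weight unseen: under 1 kg each, one at least 0.2 kg heavier than each of the other two
- pad: flat blue pad fixed to the bench, 170 x 170 mm, 3 mm thick; origin: centre of its underside
- bottle: bystander: amber bottle, diameter 60 mm, height 150 mm; origin: centre of the underside
- beaker: bystander: clear beaker, diameter 68 mm, height 80 mm; origin: centre of the underside
- tip_box: bystander: orange box with a white lid, 120 x 85 x 68 mm; origin: centre of the underside
- tube_rack: bystander: green rack with small capped tubes, 90 x 200 x 55 mm; origin: centre of the underside
- spanner: bystander: steel spanner lying on the bench, 150 mm long; origin: at its underside
- jar: bystander: white jar with a red cap, diameter 64 mm, height 80 mm; origin: centre of the underside

How it is judged:
By the outcome, as a careful person would: the job done as asked, in the order asked, and still so for the second after the job is handed in, while the arm keeps its last pose, push and grip.
It also fails if it takes over 72 s, if anything falls off the work surface, if the arm or the gripper's body presses on something with over 40 N, if the wrist force passes 120 N, or if a joint passes its speed limit or range.

## Robot

A 7-joint arm with a two-finger parallel gripper is mounted at the origin on the work surface. World frame = base frame: x ahead of the robot, y to its left, z up, the work surface at z = 0. Lengths are in m, angles in rad, forces in N, time in s.
With the tool pointing down it reaches from about 0.4 to 0.85 m from the base axis. Payload 10.4 kg.
Tool frame: the origin (TCP) lies between the finger pads; the fingertips stand r.nose_length ahead of it and the grasp point (between the pads) lies 6 mm ahead of it (r.nose_length is the distance from the TCP to the fingertips, in m); z points along the fingers, x is the direction in which the jaws open and shut, and the axes are right-handed (so a half turn about z gives the same grasp; the last joint's range is limited). The gripper opens to 87 mm and grips with 3 to 60 N. Pads are 19 mm wide; open, the fingers measure 117 mm over their backs; the gripper's body (75 mm by 190 mm) begins 51 mm behind the grasp point.
Start: joints at [1.3, 0.332, -0.065, 1.46, 0.022, 1.35, -0.088], TCP at [0.153, -0.606, 0.248] pointing down, gripper open.
Joint ranges: [-2.6, 2.6], [-0.5, 2.12], [-1.47, 1.34], [0.16, 2.42], [-1.27, 4.41], [0.06, 2.06], [-2.6, 2.6]. Speed limits (rad/s): [2.22, 2.22, 2.79, 2.79, 3.14, 3.14, 3.14].

## Interface

Orientations are given as a unit quaternion [x, y, z, w].
In Python, from bench import r gives the robot as it stands. The module is installed in compiled form; this text tells all that it offers.
- The arm moves only by the shell command python3 -m creep 'ROWS' [OPENING] [FORCE]. ROWS is JSON, a list of rows, each an object of numbers: "x", "y", "z": the shift along the world's x, y, z in m; "spin": the turn about the world's z in degrees. In form: [{"x": .., "y": .., "z": .., "spin": ..}, ...]. A call has 1 to 12 rows; each row is the pose to reach, as a shift and turn from the pose commanded when the call began; what a row does not reach only later rows make up. A row lasts 1/8 s, in which the tool goes at most 62.5 mm and 10.7 degrees, less where a joint would pass 70% of its speed; a pose out of reach is approached as far as the arm can. A call with a gripper value outside its range is refused whole. OPENING is the finger opening in m, from 0 to 0.087, set as the call begins (- or left out, the last holds). The fingers move at their own pace and stop on an object; FORCE is the grip in N (left out, the last holds). Time passes only in rows, so rows that repeat a pose let the fingers close. It gives the time, the measured TCP pose, the force and the opening at its end, in the units of the state.
- r.read_state(): the state, without advancing time (a new reading comes with each control period).
- r.camera(name): name is "scene" or "top" or "wrist"; returns a dict with "pixels" (384x512x3 uint8, blue, green, red), "z_map" (384x512 float32, m along the optical axis (not along the pixel's ray), 0 where there is no reading), "K" (3x3 intrinsics, pixels), "R" (3x3) and "t" (3): a world point X has camera coordinates R X + t. Camera axes: x right, y down, z forward; pixel columns grow to the right and rows downward; lengths in m; the calibration is good to about 2 mm. A picture is of the moment at which its call begins.
- r.close_job(): hands the job in, once; it reports no verdict.
The state is a dict: "time": time; "joint_positions": joint angles; "joint_vel": joint speeds; "joint_torque": joint torques, N m; "ee_pos": TCP position; "eef_rot": TCP orientation; "ft_force": force on the tool from outside, world axes, zero at the start; "torque": the same for the moment, N m; "width": finger opening in m.
Only numpy, scipy, OpenCV 4.12 (cv2) and the standard library are available. Lean on these libraries where they do the work, as an engineer would, in place of code of your own. Each camera call takes 0.05 s, during which the arm holds its last target. There are 200 camera calls.

## Working session

There is one attempt and no reset: what is moved stays moved. The work goes in short steps, Python scripts to look and compute and a shell command to move; the robot and the scene stay as the last step left them, time stands still between calls to the robot, and variables do not carry over. Pictures are saved under pics/ and viewed, about 8 in all and at most 12, crops included, and the job is handed in when it is done.

```bash
mkdir -p pics; python3 - <<'E'
from bench import r
import cv2,numpy as np,pickle
d={n:r.camera(n) for n in("scene","top")}
pickle.dump(d,open("c0.pkl","wb"))
cv2.imwrite("pics/a.png",np.vstack([d["top"]["pixels"]]))
cv2.imwrite("pics/b.png",d["scene"]["pixels"])
s=r.read_state();print(s,r.nose_length)
for n in d: print(n,d[n]["K"],d[n]["R"],d[n]["t"])
E
```

```text
{'time': 0.1, 'joint_positions': array([ 1.30040853,  0.33280455, -0.06470872,  1.46081806,  0.02156192,
        1.34996388, -0.08849686]), 'joint_vel': array([ 0.00059081, -0.00046896,  0.00083454, -0.0029188 , -0.00111581,
        0.00058311, -0.00054621]), 'joint_torque': array([ 1.45974063e-03, -6.24552655e+01,  2.46927794e-02, -3.90723753e+01,
       -6.14782283e-02,  3.65536648e-02,  3.85859289e-05]), 'ee_pos': array([ 0.15322265, -0.60559649,  0.24685484]), 'eef_rot': array([ 7.89075454e-01, -6.14295942e-01, -5.19260501e-04, -3.91414954e-04]), 'ft_force': array([ 0.76126294, -0.12800595,  0.02151599]), 'torque': array([ 0.02064214,  0.0111518 , -0.01222171]), 'width': 0.08653779537249792} 0.025
scene [[350.52048101   0.         258.19150009]
 [  0.         350.52048101 188.78598532]
 [  0.           0.           1.        ]] [[-0.83945375  0.54320247  0.01576336]
 [ 0.40237134  0.64078979 -0.65382395]
 [-0.36525979 -0.54251224 -0.75648249]] [ 0.52366854 -0.16535481  1.2220568 ]
top [[352.99189312   0.         256.54159027]
 [  0.         352.99189312 192.80790315]
 [  0.           0.           1.        ]] [[ 0.00481085 -0.99997327  0.00550592]
 [-0.99564217 -0.00530266 -0.09310503]
 [ 0.09313174 -0.00503402 -0.99564107]] [-0.00528552  0.61244549  1.23175562]
```

View pics/a.png

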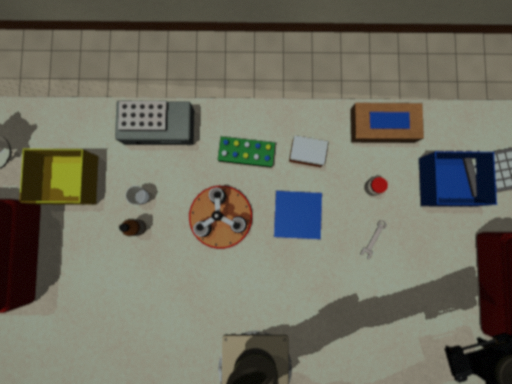

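View pics/b.png

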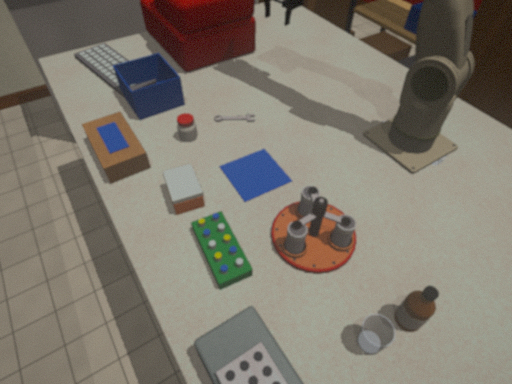

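Top view: carrier at about (221,216), hub top near (217,216), tins at (222,193), (204,228) and (238,222), pad at about (298,215), bottle and beaker near (135,210). Next I'll measure these.

```bash
cat >h.py <<'E'
import numpy as np,cv2
def ray(c,u,v,z):
    d=c["R"].T@np.linalg.solve(c["K"],np.array([u,v,1.]));o=-c["R"].T@c["t"]
    return o+d*(z-o[2])/d[2]
def proj(c,X):
    p=c["K"]@(c["R"]@np.array(X)+c["t"]);return p[:2]/p[2]
def cloud(c):
    Z=c["z_map"].astype(float);v,u=np.indices(Z.shape)
    P=np.stack([u,v,np.ones_like(u)],-1)@np.linalg.inv(c["K"]).T*Z[...,None]
    return (P-c["t"])@c["R"]
E
python3 - <<'E'
import pickle;from h import *
D=pickle.load(open("c0.pkl","rb"))
for n,c in D.items():
    hsv=cv2.cvtColor(c["pixels"],cv2.COLOR_BGR2HSV);H,S,V=[hsv[...,i].astype(int) for i in range(3)]
    P=cloud(c);X,Y,Z=P[...,0],P[...,1],P[...,2]
    box=(X>.3)&(X<.8)&(Y>-.35)&(Y<.35)
    b=(H>100)&(H<125)&(S>150)&(Z<.02)&box
    cn=max(cv2.findContours(b.astype('u1'),0,1)[0],key=cv2.contourArea);q=cv2.minAreaRect(np.array([ray(c,*p[0],.003)[:2] for p in cn],np.float32))
    print(n,"pad",q)
    b=((H<15)|(H>172))&(S>120)&(Z<.04)&box&(Z>-.02)
    cn=max(cv2.findContours(b.astype('u1'),0,1)[0],key=cv2.contourArea);h=cv2.convexHull(cn)
    q=cv2.fitEllipse(np.array([ray(c,*p[0],.016)[:2] for p in h],np.float32)); print("carrier",q)
    cx,cy=q[0]
    near=np.hypot(X-cx,Y-cy)<.13
    m=near&(Z>.09)&(Z<.12); print("arm/lid pts",m.sum())
    m2=near&(Z>.138); print("hub top",m2.sum(),P[m2].mean(0) if m2.any() else 0, Z[near].max())
    lid=near&(Z>.09)&(Z<.125)&(V>90)&(S<80)
    k,l,st,ce=cv2.connectedComponentsWithStats(lid.astype('u1'))
    th=np.degrees(np.arctan2(Y-cy,X-cx))[m&(np.hypot(X-cx,Y-cy)>.045)]
    ph=np.degrees(np.angle(np.exp(3j*np.radians(th)).mean()))/3;print("arm phase",ph, np.histogram(th%360,12,(0,360))[0])
    for w in(.07,): pass
    for nm,bx in dict(all=(X>.2)&(X<.9)&(Y>-.4)&(Y<.5)).items():
        k,l,st,ce=cv2.connectedComponentsWithStats((bx&(Z>.03)).astype('u1'))
        for i in range(1,k):
            if st[i,4]>25: a=P[l==i];print(a.mean(0).round(3),a.min(0).round(3),a.max(0).round(3))
    g=cv2.resize(c["pixels"][160:270,170:330] if n=="top" else c["pixels"][175:285,250:380],None,fx=4 ,fy=4,interpolation=cv2.INTER_CUBIC)
    cv2.imwrite(f"pics/z{n}.png",g)
a=cv2.imread("pics/ztop.png");b=cv2.imread("pics/zscene.png")
cv2.imwrite("pics/z.png",cv2.resize(np.hstack([a[:,:400],b[:,:400]]),(800,440)))
E
```

```text
scene pad ((0.5376937985420227, -0.15337827801704407), (0.15919017791748047, 0.16001416742801666), 87.39741516113281)
carrier ((0.5417156219482422, 0.13382309675216675), (0.19761106371879578, 0.23062260448932648), 24.8343505859375)
arm/lid pts 1096
hub top 158 [0.53142229 0.12952928 0.14969541] 0.1594458806344983
arm phase 7.457282960136983 [190   0   0   9 285  29   0  90 149   0   0  99]
[ 0.638 -0.397  0.044] [ 0.62  -0.4    0.031] [ 0.654 -0.393  0.058]
[ 0.853 -0.364  0.062] [ 0.804 -0.4    0.03 ] [ 0.9   -0.346  0.077]
[ 0.765 -0.171  0.065] [ 0.711 -0.25   0.03 ] [ 0.814 -0.118  0.074]
[0.539 0.138 0.092] [0.456 0.028 0.03 ] [0.625 0.209 0.159]
[0.766 0.046 0.04 ] [ 0.71  -0.066  0.03 ] [0.818 0.139 0.06 ]
[0.504 0.426 0.097] [0.468 0.395 0.03 ] [0.52  0.454 0.153]
[0.843 0.311 0.098] [0.789 0.23  0.082] [0.9   0.408 0.116]
[0.595 0.413 0.061] [0.566 0.38  0.03 ] [0.633 0.446 0.084]
top pad ((0.537213921546936, -0.15186527371406555), (0.16269870102405548, 0.16246365010738373), 87.603759765625)
carrier ((0.5276682376861572, 0.1259930282831192), (0.22194544970989227, 0.22529083490371704), 50.632118225097656)
arm/lid pts 650
hub top 852 [0.49824442 0.01561593 1.17829126] 1.2834373359936215
arm phase 6.4487690839092435 [130   0   0  61 117   0   0  45 125   0   0  43]
[0.837 0.352 0.098] [0.495 0.004 0.03 ] [0.9   0.49  1.283]
[ 0.848 -0.369  0.067] [ 0.495 -0.4    0.03 ] [0.899 0.004 1.283]
[ 0.76  -0.183  0.068] [ 0.495 -0.249  0.031] [0.814 0.004 1.283]
[0.762 0.037 0.043] [ 0.495 -0.064  0.03 ] [0.818 0.137 1.283]
[ 0.639 -0.397  0.054] [ 0.62 -0.4   0.03] [ 0.656 -0.393  0.081]
[0.601 0.418 0.067] [0.495 0.004 0.03 ] [0.632 0.448 1.283]
[0.529 0.128 0.115] [0.459 0.004 0.03 ] [0.632 0.21  1.283]
[0.49  0.41  0.112] [0.461 0.004 0.03 ] [0.52  0.447 1.283]
```

View pics/z.png

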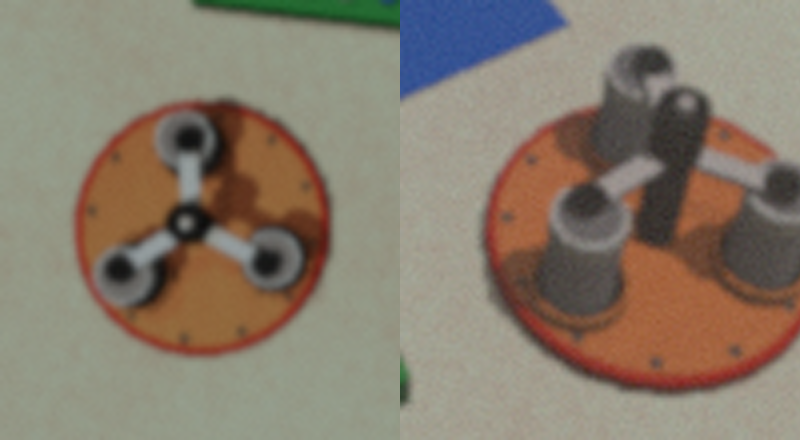

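Measured: carrier axis at about (0.53, 0.128), arms at about 7°/127°/247°, pad at (0.537, -0.152). I'll move above the hub with the jaws at about 157°, between the arms.

```bash
python3 -m creep '[{"x":0.33,"y":0.3,"z":0.06,"spin":53},{"x":0.33,"y":0.3,"z":0.06,"spin":53},{"x":0.33,"y":0.3,"z":0.06,"spin":53},{"x":0.33,"y":0.3,"z":0.06,"spin":53},{"x":0.33,"y":0.3,"z":0.06,"spin":53},{"x":0.33,"y":0.3,"z":0.06,"spin":53},{"x":0.33,"y":0.3,"z":0.06,"spin":53},{"x":0.33,"y":0.3,"z":0.06,"spin":53},{"x":0.376,"y":0.732,"z":0.06,"spin":53},{"x":0.376,"y":0.732,"z":0.06,"spin":53},{"x":0.376,"y":0.732,"z":0.06,"spin":53},{"x":0.376,"y":0.732,"z":0.06,"spin":53}]' 0.087 20
python3 -c "
from bench import r;print(r.read_state())"
```

```text
time: 1.6
ee_pos: [0.5094, -0.0563, 0.3073]
eef_rot: [0.98, -0.198, -0.0, 0.0]
ft_force: [1.6, 0.2, -1.1]
width: 0.0871
{'time': 1.6, 'joint_positions': array([ 0.61743038,  0.1004235 , -0.63511137,  1.63122428,  0.06072135,
        1.42990296, -0.42317189]), 'joint_vel': array([-0.56199406, -0.02753246, -0.41803183,  0.05079739,  0.01509654,
       -0.00574666, -0.97711062]), 'joint_torque': array([  4.86260444, -41.96282029,  -0.42483481, -38.92436028,
        -0.17975667,   0.34542438,   2.13970989]), 'ee_pos': array([ 0.50935761, -0.05630179,  0.30734262]), 'eef_rot': array([ 9.80130920e-01, -1.98351396e-01, -4.02286091e-05,  3.18883836e-04]), 'ft_force': array([ 1.61526726,  0.24147777, -1.07021829]), 'torque': array([-0.00390393, -0.18967711,  0.00537722]), 'width': 0.08712670066029331}
```

```bash
python3 -m creep '[{"x":0.01,"y":0.06,"z":0},{"x":0.015,"y":0.12,"z":-0.01},{"x":0.02,"y":0.165,"z":-0.02},{"x":0.02,"y":0.165,"z":-0.02},{"x":0.02,"y":0.165,"z":-0.02}]'
python3 - <<'E'
from bench import r
import cv2,pickle
c=r.camera("wrist");pickle.dump(c,open("w1.pkl","wb"));cv2.imwrite("pics/w1.png",c["pixels"])
print(r.read_state()["ee_pos"],r.read_state()["joint_positions"],c["R"],c["t"])
E
```

```text
[ 0.50981459 -0.04644095  0.30787001] [ 0.61084218  0.09938868 -0.64572032  1.63168583  0.05764773  1.42974683
 -0.42952929] [[ 9.21337807e-01 -3.88762227e-01 -7.59092795e-04]
 [-3.77204060e-01 -8.94414989e-01  2.40289251e-01]
 [-9.40943283e-02 -2.21101239e-01 -9.70701035e-01]] [-0.49196927  0.09787591  0.48448376]invalid input at $[0]: expected keys x, y, z, spin
```

View pics/w1.png

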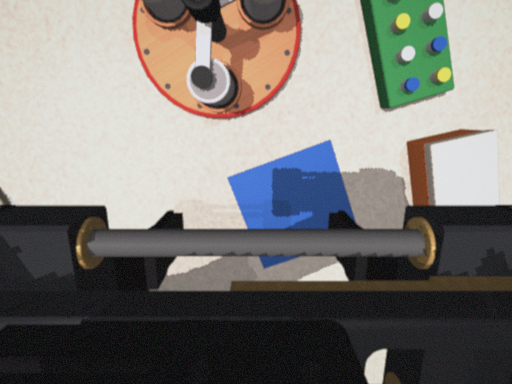

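Wrist view: carrier at the top, around (215,50), its nearest tin lid at (212,80), pad at (290,200). The move was refused because every row needs all four keys. I'll go part way and take a measuring view.

```bash
python3 -m creep '[{"x":-0.01,"y":0.05,"z":0,"spin":0},{"x":-0.02,"y":0.08,"z":0,"spin":0},{"x":-0.02,"y":0.08,"z":0,"spin":0},{"x":-0.02,"y":0.08,"z":0,"spin":0}]'
python3 - <<'E'
from bench import r
import cv2,pickle
from h import *
c=r.camera("wrist");pickle.dump(c,open("w2.pkl","wb"));cv2.imwrite("pics/w2.png",c["pixels"])
print(r.read_state()["ee_pos"])
P=cloud(c);X,Y,Z=P[...,0],P[...,1],P[...,2]
near=np.hypot(X-.53,Y-.128)<.14
for lo,hi in((.143,.152),(.152,.165),(.09,.103),(.103,.115)):
    m=near&(Z>lo)&(Z<hi)
    k,l,st,ce=cv2.connectedComponentsWithStats(m.astype('u1'))
    for i in range(1,k):
        if st[i,4]>40:
            q=P[l==i];(e,ra)=cv2.minEnclosingCircle(q[:,:2].astype(np.float32));print(lo,st[i,4],q.mean(0).round(4),np.round(e,4),round(ra,4))
m=near&(Z>.085)&(Z<.125)&(np.hypot(X-.53,Y-.128)>.025);cx,cy=.53,.128
E
```

```text
time: 2.15
ee_pos: [0.4899, 0.0211, 0.3074]
eef_rot: [0.98, -0.198, -0.0, 0.0]
ft_force: [0.7, -0.9, -0.5]
width: 0.087
[0.48996297 0.02097467 0.30735298]
0.143 463 [0.5298 0.1265 0.1507] [0.5294 0.1264] 0.0171
0.152 222 [0.5249 0.1275 0.1527] [0.5292 0.1264] 0.0164
0.152 66 [0.5413 0.1228 0.1526] [0.5391 0.118 ] 0.0035
0.152 134 [0.5295 0.1261 0.1575] [0.5295 0.1259] 0.0058
0.09 53 [0.4923 0.2049 0.1024] [0.491  0.2052] 0.0099
0.09 66 [0.5071 0.1899 0.1017] [0.5059 0.1891] 0.0136
0.09 73 [0.5924 0.153  0.1023] [0.5912 0.1525] 0.0127
0.09 47 [0.621  0.1434 0.1024] [0.6211 0.1447] 0.0083
0.09 199 [0.4778 0.1708 0.1003] [0.4814 0.1781] 0.0231
0.09 124 [0.5944 0.115  0.1   ] [0.5971 0.1192] 0.0167
0.103 1615 [0.4932 0.1758 0.1091] [0.4939 0.1716] 0.038
0.103 1646 [0.5899 0.1323 0.1092] [0.5852 0.1288] 0.0404
0.103 1407 [0.5057 0.0729 0.1092] [0.5076 0.0771] 0.0413
```

View pics/w2.png

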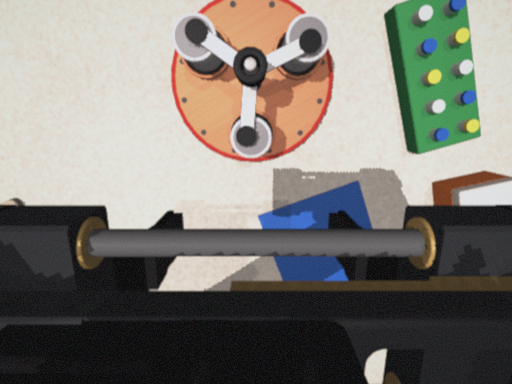

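Hub top at (250,65), giving axis (0.5294, 0.1263) and arm phase about 6°. I'll go over it, descend to TCP z 0.143 and close.

```bash
python3 -m creep '[{"x":0.02,"y":0.055,"z":-0.01,"spin":0},{"x":0.0395,"y":0.105,"z":-0.03,"spin":0},{"x":0.0395,"y":0.105,"z":-0.07,"spin":0},{"x":0.0395,"y":0.105,"z":-0.12,"spin":0},{"x":0.0395,"y":0.105,"z":-0.15,"spin":0},{"x":0.0395,"y":0.105,"z":-0.164,"spin":0},{"x":0.0395,"y":0.105,"z":-0.164,"spin":0}]' && python3 -m creep '[{"x":0,"y":0,"z":0,"spin":0},{"x":0,"y":0,"z":0,"spin":0},{"x":0,"y":0,"z":0,"spin":0},{"x":0,"y":0,"z":0,"spin":0},{"x":0,"y":0,"z":0,"spin":0},{"x":0,"y":0,"z":0,"spin":0}]' 0.02 30
```

```text
time: 3.08
ee_pos: [0.5294, 0.127, 0.1433]
eef_rot: [0.98, -0.198, -0.0, 0.0]
ft_force: [-0.4, 0.0, 0.0]
width: 0.0871
time: 3.82
ee_pos: [0.5292, 0.1277, 0.1436]
eef_rot: [0.98, -0.198, -0.0, 0.0]
ft_force: [-1.8, 0.8, 1.4]
width: 0.0349
```

```bash
python3 -m creep '[{"x":0,"y":0,"z":0.015,"spin":0},{"x":0,"y":0,"z":0.04,"spin":0},{"x":0,"y":0,"z":0.07,"spin":0},{"x":0,"y":0,"z":0.09,"spin":0},{"x":0,"y":0,"z":0.09,"spin":0}]' && python3 -m creep '[{"x":0.001,"y":-0.03,"z":0,"spin":0},{"x":0.003,"y":-0.08,"z":0,"spin":0},{"x":0.005,"y":-0.14,"z":0,"spin":0},{"x":0.007,"y":-0.2,"z":0,"spin":0},{"x":0.008,"y":-0.25,"z":-0.02,"spin":0},{"x":0.008,"y":-0.279,"z":-0.06,"spin":0},{"x":0.008,"y":-0.279,"z":-0.1,"spin":0},{"x":0.008,"y":-0.279,"z":-0.14,"spin":0},{"x":0.008,"y":-0.279,"z":-0.165,"spin":0},{"x":0.008,"y":-0.279,"z":-0.18,"spin":0},{"x":0.008,"y":-0.279,"z":-0.18,"spin":0}]'
python3 - <<'E'
from bench import r
import cv2,numpy as np
c=r.camera("top");s=r.camera("scene")
cv2.imwrite("pics/p1.png",np.hstack([cv2.resize(c["pixels"][160:270,190:340],None,fx=2.5,fy=2.5),cv2.resize(s["pixels"][130:240,190:340],None,fx=2.5,fy=2.5)]))
print(r.read_state()["ft_force"])
E
```

```text
time: 4.45
ee_pos: [0.53, 0.1281, 0.2356]
eef_rot: [0.98, -0.198, 0.002, -0.001]
ft_force: [1.3, 0.1, -1.8]
width: 0.0337
time: 5.82
ee_pos: [0.5366, -0.1511, 0.0527]
eef_rot: [0.98, -0.198, -0.001, -0.0]
ft_force: [-1.1, 0.1, -1.8]
width: 0.0338
[ 0.20673065  0.59441735 -1.90278943]
```

View pics/p1.png

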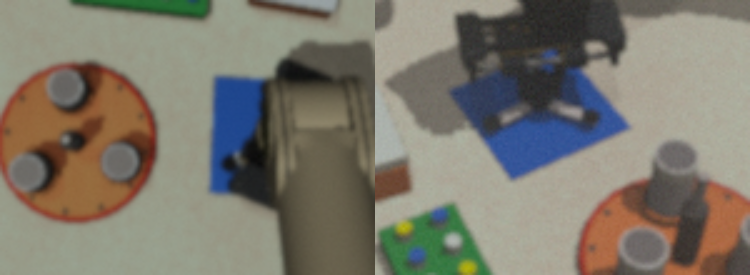

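Retainer (right crop, about (540,110)) is held level over the pad. Lowering it the last 10 mm.

```bash
python3 -m creep '[{"x":0,"y":0,"z":-0.005,"spin":0},{"x":0,"y":0,"z":-0.009,"spin":0},{"x":0,"y":0,"z":-0.0105,"spin":0},{"x":0,"y":0,"z":-0.0105,"spin":0}]'; python3 -c "
from bench import r;s=r.read_state();print(s['ft_force'],s['ee_pos'])"
```

```text
time: 6.42
ee_pos: [0.5372, -0.1513, 0.043]
eef_rot: [0.98, -0.198, -0.0, -0.0]
ft_force: [-1.3, 0.2, -1.8]
width: 0.0338
[-1.25101543  0.18759057 -1.83846495] [ 0.53722514 -0.15131889  0.04301292]
```

```bash
python3 -m creep '[{"x":0,"y":0,"z":-0.001,"spin":0},{"x":0,"y":0,"z":-0.002,"spin":0},{"x":0,"y":0,"z":-0.002,"spin":0}]'
```

```text
time: 6.8
ee_pos: [0.5375, -0.1514, 0.0425]
eef_rot: [0.98, -0.198, 0.0, 0.0]
ft_force: [-7.0, 1.2, 15.1]
width: 0.0338
```

Contact, 15 N. Releasing, rising and going back to the viewing pose.

```bash
python3 -m creep '[{"x":0,"y":0,"z":0.001,"spin":0},{"x":0,"y":0,"z":0.001,"spin":0},{"x":0,"y":0,"z":0.001,"spin":0},{"x":0,"y":0,"z":0.03,"spin":0},{"x":0,"y":0,"z":0.08,"spin":0},{"x":0,"y":0,"z":0.13,"spin":0},{"x":-0.01,"y":0.03,"z":0.18,"spin":0},{"x":-0.03,"y":0.08,"z":0.23,"spin":0},{"x":-0.047,"y":0.13,"z":0.26,"spin":0},{"x":-0.047,"y":0.172,"z":0.265,"spin":0},{"x":-0.047,"y":0.172,"z":0.265,"spin":0},{"x":-0.047,"y":0.172,"z":0.265,"spin":0}]' 0.087
cat >tins.py <<'E'
from bench import r
import cv2,sys
from h import *
c=r.camera("wrist");cv2.imwrite(sys.argv[1],c["pixels"])
ee=r.read_state()["ee_pos"];print("ee",ee.round(4))
P=cloud(c);X,Y,Z=P[...,0],P[...,1],P[...,2]
m=(np.hypot(X-.5294,Y-.1263)<.14)&(Z>.093)&(Z<.11)
k,l,st,ce=cv2.connectedComponentsWithStats(m.astype('u1'))
for i in range(1,k):
    if st[i,4]>150:
        q=P[l==i];(e,ra)=cv2.minEnclosingCircle(q[:,:2].astype(np.float32));d=np.array(e)-[.5294,.1263]
        print(st[i,4],q.mean(0).round(4),np.round(e,4),round(ra,4),"ang",np.degrees(np.arctan2(d[1],d[0])).round(1),"rad",np.hypot(*d).round(4))
E
python3 tins.py pics/w3.png; python3 - <<'E'
from bench import r
import cv2
from h import *
t=r.camera("top");s=r.camera("scene")
for n,c in(("top",t),("scene",s)):
    P=cloud(c);Z=P[...,2];m=(abs(P[...,0]-.537)<.1)&(abs(P[...,1]+.152)<.1)&(Z>.03)&(Z<.07)
    if m.any(): print(n,m.sum(),P[m].mean(0),Z[m].max())
a=cv2.resize(t["pixels"][170:260,240:360],None,fx=3,fy=3);b=cv2.resize(s["pixels"][130:220,200:320],None,fx=3,fy=3)
w=cv2.imread("pics/w3.png")[:270]
cv2.imwrite("pics/c3.png",np.vstack([np.hstack([a,b]),cv2.copyMakeBorder(w,0,0,0,720-512,0)]))
E
```

```text
time: 8.3
ee_pos: [0.4903, 0.0201, 0.3058]
eef_rot: [0.98, -0.198, -0.0, 0.0]
ft_force: [-0.2, -1.3, 0.1]
width: 0.0867
ee [0.4903 0.0195 0.3056]
1812 [0.4869 0.1833 0.1031] [0.4864 0.1842] 0.0247 ang 126.6 rad 0.0721
1801 [0.6002 0.1347 0.103 ] [0.6013 0.1348] 0.0248 ang 6.8 rad 0.0724
358 [0.5286 0.1234 0.1057] [0.5295 0.1265] 0.0142 ang 67.0 rad 0.0002
1356 [0.5013 0.0606 0.1033] [0.5011 0.0603] 0.0244 ang -113.2 rad 0.0719
top 58 [ 0.53715386 -0.15027084  0.04670987] 0.05387268938628357
scene 109 [ 0.5383614  -0.14855735  0.04524836] 0.052983614305499284
```

View pics/c3.png

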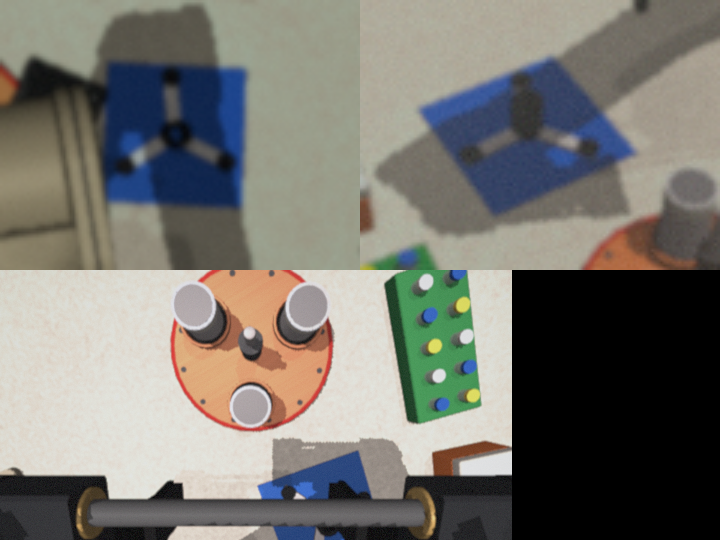

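The retainer lies flat and centred on the pad: in the top crop its hub is at (176,133) and the pad centre is about the same; in world, hub (0.5375,-0.150) against pad (0.537,-0.152). All three tins stand in their pockets. Tin at 247° first, with the jaws already tangential.

```bash
python3 -m creep '[{"x":0.0108,"y":0.0406,"z":-0.03,"spin":0},{"x":0.0108,"y":0.0406,"z":-0.08,"spin":0},{"x":0.0108,"y":0.0406,"z":-0.13,"spin":0},{"x":0.0108,"y":0.0406,"z":-0.18,"spin":0},{"x":0.0108,"y":0.0406,"z":-0.205,"spin":0},{"x":0.0108,"y":0.0406,"z":-0.215,"spin":0},{"x":0.0108,"y":0.0406,"z":-0.215,"spin":0}]' 0.087 && python3 -m creep '[{"x":0,"y":0,"z":0,"spin":0},{"x":0,"y":0,"z":0,"spin":0},{"x":0,"y":0,"z":0,"spin":0},{"x":0,"y":0,"z":0,"spin":0},{"x":0,"y":0,"z":0,"spin":0}]' 0.03 40 && python3 -m creep '[{"x":0,"y":0,"z":0.01,"spin":0},{"x":0,"y":0,"z":0.03,"spin":0},{"x":0,"y":0,"z":0.05,"spin":0},{"x":0,"y":0,"z":0.05,"spin":0},{"x":0,"y":0,"z":0.05,"spin":0},{"x":0,"y":0,"z":0.05,"spin":0},{"x":0,"y":0,"z":0.05,"spin":0}]'
cat >wt.py <<'E'
from bench import r
import numpy as np
f=[]
for i in range(5): r.camera("top"); f.append(r.read_state()["ft_force"])
print(np.mean(f,0).round(2),np.std(f,0).round(2))
E
python3 wt.py
```

```text
time: 9.32
ee_pos: [0.5012, 0.0609, 0.091]
eef_rot: [0.98, -0.198, -0.0, -0.0]
ft_force: [0.1, 0.2, -0.5]
width: 0.0867
time: 9.95
ee_pos: [0.5011, 0.0613, 0.0912]
eef_rot: [0.98, -0.198, 0.0, 0.0]
ft_force: [-0.0, -0.1, 0.8]
width: 0.047
time: 10.82
ee_pos: [0.5008, 0.0613, 0.1405]
eef_rot: [0.98, -0.198, -0.0, 0.0]
ft_force: [-0.7, -0.4, -2.6]
width: 0.0474
[ 0.13  0.05 -2.4 ] [0.55 0.23 0.42]
```

About 0.25 kg: a light one. Putting it back.

```bash
python3 -m creep '[{"x":0,"y":0,"z":-0.02,"spin":0},{"x":0,"y":0,"z":-0.04,"spin":0},{"x":0,"y":0,"z":-0.047,"spin":0},{"x":0,"y":0,"z":-0.05,"spin":0},{"x":0,"y":0,"z":-0.05,"spin":0},{"x":0,"y":0,"z":-0.05,"spin":0}]'
```

```text
time: 11.82
ee_pos: [0.5014, 0.0613, 0.0916]
eef_rot: [0.98, -0.198, 0.0, -0.0]
ft_force: [-0.2, -1.3, -3.5]
width: 0.0467
```

```bash
python3 -m creep '[{"x":0,"y":0,"z":-0.001,"spin":0},{"x":0,"y":0,"z":-0.002,"spin":0},{"x":0,"y":0,"z":-0.002,"spin":0}]'
```

```text
time: 12.2
ee_pos: [0.5016, 0.0614, 0.091]
eef_rot: [0.98, -0.198, 0.001, 0.0]
ft_force: [-8.5, -1.0, 21.4]
width: 0.0475
```

Seated. Release, rise, then go to the tin at 127° with spin +60.

```bash
python3 -m creep '[{"x":0,"y":0,"z":0.001,"spin":0},{"x":0,"y":0,"z":0.001,"spin":0},{"x":0,"y":0,"z":0.001,"spin":0},{"x":0,"y":0,"z":0.001,"spin":0},{"x":0,"y":0,"z":0.04,"spin":0},{"x":0,"y":0,"z":0.09,"spin":0},{"x":0,"y":0,"z":0.13,"spin":0},{"x":0,"y":0,"z":0.14,"spin":10},{"x":-0.004,"y":0.04,"z":0.14,"spin":20},{"x":-0.01,"y":0.08,"z":0.14,"spin":30},{"x":-0.0147,"y":0.1235,"z":0.14,"spin":40},{"x":-0.0147,"y":0.1235,"z":0.14,"spin":50}]' 0.087 && python3 -m creep '[{"x":0,"y":0,"z":0,"spin":10},{"x":0,"y":0,"z":0,"spin":10},{"x":0,"y":0,"z":-0.04,"spin":10},{"x":0,"y":0,"z":-0.06,"spin":10},{"x":0,"y":0,"z":-0.06,"spin":10}]'; python3 -c "
from bench import r;print(r.read_state()['joint_positions'])"
```

```text
time: 13.7
ee_pos: [0.4851, 0.1887, 0.2293]
eef_rot: [0.971, 0.241, 0.0, -0.001]
ft_force: [-1.1, -1.1, -1.0]
width: 0.0871
time: 14.32
ee_pos: [0.4857, 0.1844, 0.1681]
eef_rot: [0.948, 0.318, -0.001, -0.0]
ft_force: [-0.5, 1.0, 1.0]
width: 0.0872
[ 0.41291954  0.30888962 -0.98978602  1.79760859  0.27653333  1.18658886
 -0.0135114 ]
```

```bash
python3 -m creep '[{"x":0.0005,"y":0,"z":-0.03,"spin":0},{"x":0.0005,"y":0,"z":-0.06,"spin":0},{"x":0.0005,"y":0,"z":-0.077,"spin":0},{"x":0.0005,"y":0,"z":-0.077,"spin":0}]' && python3 -m creep '[{"x":0,"y":0,"z":0,"spin":0},{"x":0,"y":0,"z":0,"spin":0},{"x":0,"y":0,"z":0,"spin":0},{"x":0,"y":0,"z":0,"spin":0},{"x":0,"y":0,"z":0,"spin":0}]' 0.03 40 && python3 -m creep '[{"x":0,"y":0,"z":0.01,"spin":0},{"x":0,"y":0,"z":0.03,"spin":0},{"x":0,"y":0,"z":0.05,"spin":0},{"x":0,"y":0,"z":0.05,"spin":0},{"x":0,"y":0,"z":0.05,"spin":0},{"x":0,"y":0,"z":0.05,"spin":0},{"x":0,"y":0,"z":0.05,"spin":0}]'
python3 wt.py
```

```text
time: 14.82
ee_pos: [0.4868, 0.1848, 0.092]
eef_rot: [0.948, 0.319, -0.0, -0.0]
ft_force: [-0.1, 0.1, 0.8]
width: 0.0872
time: 15.45
ee_pos: [0.4869, 0.1847, 0.0922]
eef_rot: [0.948, 0.319, -0.0, 0.0]
ft_force: [-0.7, -0.7, 2.0]
width: 0.0475
time: 16.32
ee_pos: [0.4866, 0.1847, 0.1416]
eef_rot: [0.948, 0.319, -0.0, -0.0]
ft_force: [0.4, -0.1, -2.9]
width: 0.0474
[-0.03  0.06 -2.65] [0.47 0.2  0.34]
```

About 0.27 kg, also light. Putting it back; the third tin should be the heavy one, to be confirmed by lifting it.

```bash
python3 -m creep '[{"x":0,"y":0,"z":-0.02,"spin":0},{"x":0,"y":0,"z":-0.04,"spin":0},{"x":0,"y":0,"z":-0.048,"spin":0},{"x":0,"y":0,"z":-0.05,"spin":0},{"x":0,"y":0,"z":-0.052,"spin":0},{"x":0,"y":0,"z":-0.052,"spin":0},{"x":0,"y":0,"z":-0.052,"spin":0}]'
```

```text
time: 17.45
ee_pos: [0.4858, 0.1844, 0.0918]
eef_rot: [0.948, 0.319, -0.002, 0.001]
ft_force: [-17.8, -9.7, 36.1]
width: 0.0466
```

```bash
python3 -m creep '[{"x":0,"y":0,"z":0.0015,"spin":0},{"x":0,"y":0,"z":0.0015,"spin":0}]' && python3 -m creep '[{"x":0,"y":0,"z":0,"spin":0},{"x":0,"y":0,"z":0,"spin":0},{"x":0,"y":0,"z":0,"spin":0},{"x":0,"y":0,"z":0.04,"spin":0},{"x":0,"y":0,"z":0.09,"spin":0},{"x":0,"y":0,"z":0.13,"spin":0},{"x":0,"y":0,"z":0.14,"spin":10},{"x":0.04,"y":-0.017,"z":0.14,"spin":20},{"x":0.08,"y":-0.034,"z":0.14,"spin":30},{"x":0.1149,"y":-0.0494,"z":0.14,"spin":40},{"x":0.1149,"y":-0.0494,"z":0.14,"spin":50},{"x":0.1149,"y":-0.0494,"z":0.14,"spin":60}]' 0.087 && python3 -m creep '[{"x":0,"y":0,"z":0,"spin":0},{"x":0,"y":0,"z":-0.02,"spin":0},{"x":0,"y":0,"z":-0.04,"spin":0},{"x":0,"y":0,"z":-0.04,"spin":0},{"x":0,"y":0,"z":-0.04,"spin":0}]'
```

```text
time: 17.7
ee_pos: [0.4868, 0.1848, 0.0919]
eef_rot: [0.948, 0.319, -0.0, 0.0]
ft_force: [-5.3, -2.8, 9.9]
width: 0.0472
time: 19.2
ee_pos: [0.6021, 0.1352, 0.2311]
eef_rot: [0.659, 0.752, 0.0, -0.001]
ft_force: [-0.5, 1.0, -0.1]
width: 0.0873
time: 19.82
ee_pos: [0.6018, 0.1355, 0.1917]
eef_rot: [0.661, 0.75, 0.0, -0.0]
ft_force: [-0.6, 0.2, -0.2]
width: 0.0874
```

```bash
python3 -m creep '[{"x":-0.0005,"y":-0.0005,"z":-0.04,"spin":0},{"x":-0.0005,"y":-0.0005,"z":-0.08,"spin":0},{"x":-0.0005,"y":-0.0005,"z":-0.1,"spin":0},{"x":-0.0005,"y":-0.0005,"z":-0.1,"spin":0}]' && python3 -m creep '[{"x":0,"y":0,"z":0,"spin":0},{"x":0,"y":0,"z":0,"spin":0},{"x":0,"y":0,"z":0,"spin":0},{"x":0,"y":0,"z":0,"spin":0},{"x":0,"y":0,"z":0,"spin":0}]' 0.03 50 && python3 -m creep '[{"x":0,"y":0,"z":0.01,"spin":0},{"x":0,"y":0,"z":0.03,"spin":0},{"x":0,"y":0,"z":0.05,"spin":0},{"x":0,"y":0,"z":0.05,"spin":0},{"x":0,"y":0,"z":0.05,"spin":0},{"x":0,"y":0,"z":0.05,"spin":0},{"x":0,"y":0,"z":0.05,"spin":0}]'
python3 wt.py
```

```text
time: 20.32
ee_pos: [0.601, 0.1349, 0.0912]
eef_rot: [0.661, 0.75, -0.0, -0.0]
ft_force: [-0.0, 0.3, 0.6]
width: 0.0872
time: 20.95
ee_pos: [0.6013, 0.1352, 0.0918]
eef_rot: [0.661, 0.75, 0.0, -0.0]
ft_force: [-0.1, 1.3, 0.5]
width: 0.0469
time: 21.82
ee_pos: [0.601, 0.1348, 0.141]
eef_rot: [0.661, 0.75, -0.0, -0.0]
ft_force: [0.3, -0.0, -5.1]
width: 0.047
[ 0.33 -0.25 -6.22] [0.39 0.67 0.71]
```

About 0.6 kg: clearly the heaviest. Raising it another 160 mm.

```bash
python3 -m creep '[{"x":0,"y":0,"z":0.02,"spin":0},{"x":0,"y":0,"z":0.06,"spin":0},{"x":0,"y":0,"z":0.1,"spin":0},{"x":0,"y":0,"z":0.14,"spin":0},{"x":0,"y":0,"z":0.16,"spin":0},{"x":0,"y":0,"z":0.16,"spin":0},{"x":0,"y":0,"z":0.16,"spin":0},{"x":0,"y":0,"z":0.16,"spin":0},{"x":0,"y":0,"z":0.16,"spin":0},{"x":0,"y":0,"z":0.16,"spin":0}]'; python3 wt.py; python3 - <<'E'
from bench import r
import cv2
from h import *
t=r.camera("top");s=r.camera("scene")
print(abs(r.read_state()["joint_vel"]).max())
P=cloud(s)
for n,x,y in(("T3",.5011,.0603),("T2",.4864,.1842)):
    m=(np.hypot(P[...,0]-x,P[...,1]-y)<.035)&(P[...,2]>.093)&(P[...,2]<.11)
    print(n,m.sum(),P[m].mean(0) if m.any() else 0)
cv2.imwrite("pics/f.png",np.hstack([cv2.resize(t["pixels"][90:290,170:430],(390,300)),cv2.resize(s["pixels"][80:290,120:410],(410,300))]))
E
```

```text
time: 23.32
ee_pos: [0.6012, 0.1348, 0.3012]
eef_rot: [0.661, 0.75, -0.0, -0.0]
ft_force: [-0.1, -0.8, -5.9]
width: 0.0471
[ 0.55  0.   -6.07] [0.24 0.15 0.29]
0.0015507350535614833
T3 47 [0.49207104 0.07661327 0.10139483]
T2 293 [0.48799536 0.18665336 0.10172958]
```

View pics/f.png

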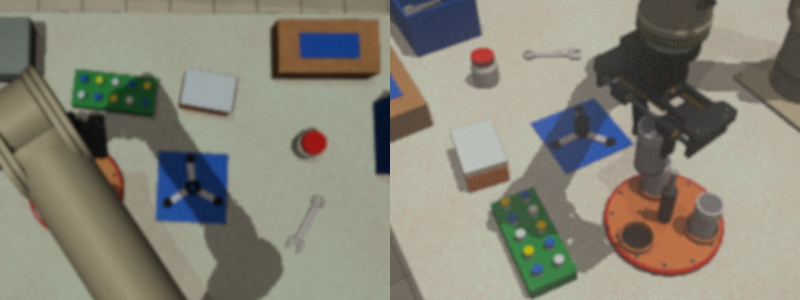

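The heaviest tin is held upright at about (650,140) in the right half, with its empty pocket below at (637,237). The other two stand at (705,215) and, partly hidden, (657,180). The retainer is central on the pad and the bystanders look untouched.

```bash
python3 -c "
from bench import r;print(r.close_job())"
```

```text
the job is handed in; nothing more can be done
None
```

The job is done and handed in at about 24 s of the 72 s allowed.

- **Retainer:** I lifted it straight off the pin and laid it flat on the blue pad. The two fixed cameras put its hub about 2–4 mm from the pad's centre.
- **Weights:** Wrist force was about 2.4 N for the first tin, 2.65 N for the second and 6.1 N for the third. The third, about 0.6 kg, is clearly the heaviest.
- **Lighter tins:** Both went back into their own pockets. Their lids measured at standing height (0.101 m), though one was partly hidden from the camera in the last look.
- **Finish:** The heaviest tin is held upright and still, with its bottom at about 0.226 m against lids at 0.101 m. The grip is steady at 47 mm with 50 N.

**Things that went less well:** One move command was refused for missing keys and I sent it again; the refused one moved nothing. The second tin was set down a bit firmly, at 36 N vertically on the wrist sensor (about 41 N counting the sideways push), and I eased off before releasing it. In the last pictures nothing else on the bench looked moved, but I did not measure the bystanders again, and the bottle and beaker were outside those crops.

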